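# Empty the carton machine's catch tray, then hold its run key turned

## Robot

A 6-joint arm with a two-finger parallel gripper is mounted at the origin on a cart in front of the work surface, level with it; the furniture and walls round the work are solid. World frame = base frame: x ahead of the robot, y to its left, z up, the work surface at z = 0. Lengths are in m, angles in rad, forces in N, time in s.
With the tool pointing down it reaches from about 0.35 to 0.85 m from the base axis. Payload 8.1 kg.
Tool frame: the origin (TCP) lies at the very end of the fingers, on their centre line; the grasp point (between the pads) lies 19 mm behind it; z points along the fingers, y is the line along which they close (so a half turn about z gives the same grasp; the last joint's range is limited). The gripper opens to 93 mm and grips with 3 to 60 N. Pads are 15 mm wide; open, the fingers measure 128 mm over their backs; the gripper's body (75 mm by 188 mm) begins 65 mm behind the grasp point.
Start: joints at [1.064, 0.13, 1.488, -0, 1.523, -0.085], TCP at [0.246, 0.547, 0.219] pointing down, gripper open.
Joint ranges: [-2.96, 2.96], [-0.89, 2.26], [0.02, 2.5], [-1.34, 4.48], [0, 2.73], [-2.66, 2.66]. Speed limits (rad/s): [2.39, 2.39, 2.79, 3.14, 3.14, 3.14].

## Interface

Orientations are given as a rotation vector (axis times angle).
In Python, from plant import robot gives the robot as it stands.
- The arm moves only by the tool play_rows, never from a script. Its argument "deltas" is one flat list of numbers, 5 for each row, row after row: the shift along the tool's x, y, z in mm, then the turn about the tool's z in degrees, then the finger opening in mm, from 0 to 93. A call has 1 to 10 rows; each row shifts and turns the commanded pose from where the row before left it, along the tool's axes as they then stand; what a row does not reach is not made up. A row lasts 1/12 s, in which the tool goes at most 41.7 mm and 7.16 degrees, less where a joint would pass 70% of its speed; a pose out of reach is approached as far as the arm can. A call with a gripper value outside its range is refused whole. The fingers move at their own pace and stop on an object; "newtons" is the grip in N (left out, the last holds). Time passes only in rows, so rows that do not move let the fingers close. It gives the time, the measured TCP pose, the force, the opening and the grip force at its end, in the units of the state.
- robot.read_state(): the state, without advancing time (a new reading comes with each control period).
- robot.read_camera(name): name is "scene" or "side" or "wrist"; returns a dict with "pixels" (400x640x3 uint8, blue, green, red), "mtx" (3x3 intrinsics, pixels), "eye" and "rotation" of the camera in the world. Camera axes: x right, y up, looking along -z (the intrinsics and any distortion apply to the point x, -y, -z); pixel columns grow to the right and rows downward; lengths in m; the calibration is good to about 2 mm. A picture is of the moment at which its call begins. There is no depth.
- robot.close_job(): hands the job in; it is judged then, once.
The state is a dict: "t": time; "q": joint angles; "dq": joint speeds; "joint_torque": joint torques, N m; "tool_pos": TCP position; "orientation": TCP orientation; "force": force on the tool from outside, world axes, zero at the start; "wrist_torque": the same for the moment, N m; "opening": finger opening in m; "gripper_force": force on a finger pad.
Only numpy, scipy, OpenCV 4.12 (cv2) and the standard library are available. Lean on these libraries where they do the work, as an engineer would, in place of code of your own. Each camera call takes 0.05 s, during which the arm holds its last target. There are 200 camera calls.

## Task

The carton machine has stopped with two finished red cartons in its catch tray: first set both of them upright in the blue tote. Then take the red-headed key from the wooden key block, leaving the blue-headed one in its slot, push it fully home in the machine's key switch (the lock is sticky, so rock the key left and right while pressing until its collar sits on the steel plate), and turn it a quarter turn clockwise against its spring. The switch only runs while it is held, so finish still gripping the key in the turned position; leave the other things on the bench where they are.

Things in the scene. Friction and masses are not known exactly. Their poses are not given: they have to be found in the camera images.
- carton_1: finished carton, red printed board, 46 x 53 x 56 mm (own x, y, z), 0.06 to 0.16 kg, standing in the catch tray. Origin: centre of its underside, z up. The two cartons are alike. Fingers closing along its y, across the machine, keep the gripper clear of the housing behind.
- carton_2: the second finished carton, same as carton_1.
- tray_floor (a point): centre of the catch tray's floor (4 mm above the bench). Steel tray 160 mm (machine x) by 270 mm (machine y), rim 27 mm above the bench. Axes as the machine's: x away from the robot, into the machine. Behind the tray (+x) a chute rises to about 65 mm within 60 mm, then comes the 240 mm high housing.
- tote_floor (a point): centre of the inner floor (4 mm above the bench) of the open blue plastic tote, fixed to the bench, outside 170 mm (own x) by 240 mm (own y), 66 mm high, walls 4 mm, inside 162 x 232 mm; axes along its sides, z up.
- red_key: the machine's key, upright in a slot of the key block: red plastic bow, steel collar, round shank 5.5 mm, flat double bit. 45 g. Origin: centre of its tip (lower end), z up the shank, x along the width and y across the thickness of bow and bit; alike after a half turn about z. Bit 14 (x) x 4 (y) x 13 mm (z) from the tip up. It may stand turned or leaning by a few hundredths of a rad.
- red_key_collar (a point): centre of the underside of the red key's collar, 22 mm above the tip. Collar 20 mm across, 3 mm thick; it rests on the key block now and on the lock's steel plate when the key is fully home.
- red_key_bow (a point): centre of the red key's bow, 25 mm above the collar's underside. Bow 26 mm (key x) x 10 mm (key y) x 26 mm high, its lower edge 12 mm above the collar's underside: grip it from above across the 10 mm thickness.
- blue_key: another machine's key with a blue bow, otherwise like the red one, in the other slot of the key block; it stays there.
- key_block: wooden block 50 mm (own x) by 130 mm (own y), 34 mm high, fixed to the bench; two slots, 70 mm apart along y, hold a key each, bit along x. The keys come straight up: lift 25 mm to clear. Origin: centre of its underside.
- lock_mouth (a point): centre of the key switch's slot, at the top of a 40 mm square steel plate on the machine's grey console, 70 mm above the bench; z up is the lock's axis. Slot 17 mm along the point's x, 8 mm along y, edges bevelled 2 mm, plate 6 mm thick. The bit enters lying along this x and can turn only about 0.3 rad each way until the whole bit is below the plate (collar on the plate).
- lock_discs (a point): point on the lock's axis 7 mm below lock_mouth: top of the first of two stiff hidden discs (second 4 mm lower). Their slots (20 x 7.5 mm) start out of line: the first 0.47 to 0.57 rad clockwise, the second as much the other way. The tip stops on each: turn the key some 0.27 rad one way, press with 8 to 18 N, then the other way, till it drops past. The rotor's slot begins 15 mm below lock_mouth.
- key_switch (a joint): angle of the lock's spring-return rotor, rad: 0 at rest, grows as the key turns clockwise seen from above, stop at 1.65. It turns only with a fully inserted key and follows it with about 0.12 rad of play, needing about 0.15 N m. A quarter turn is reached when it reads 1.4 to 1.6 (1.3 at least): turn the key by about 1.6 from the slot's line.
- tape_measure: green tape measure on the bench near the robot, 32 x 79 x 62 mm; stays put. Origin: centre of its underside.
- screwdriver_1: screwdriver with a red handle, 202 mm long, on the bench near the robot; stays put. Origin: under its middle.
- pack_3: clear box of fasteners with a purple label, 60 x 73 x 26 mm; stays put. Origin: centre of its underside.
- strap_roll: grey roll of perforated strap, 69 mm across, 19 mm high; stays put. Origin: centre of its underside.

How it is judged:
On the way, in this order (a step that is already met when the one before it is completed fails the run):
1. both cartons stand in the tote, let go, while the red key is still in the key block (x of carton_1 in the frame of tote_floor between -0.085 and 0.085 m and y of carton_1 in the frame of tote_floor between -0.12 and 0.12 m and z of carton_1 in the frame of tote_floor between -0.006 and 0.012 m and angle between each of carton_1, carton_2's own z axis and vertical below 0.2 rad and linear speed of each of carton_1, carton_2 below 0.05 m/s and x of carton_2 in the frame of tote_floor between -0.085 and 0.085 m and y of carton_2 in the frame of tote_floor between -0.12 and 0.12 m and z of carton_2 in the frame of tote_floor between -0.006 and 0.012 m and contact force between the fingers and carton_1 below 0.1 N and contact force between the fingers and carton_2 below 0.1 N and distance of red_key from where it was at the start of the episode below 0.02 m), for 0.2 s.
2. the red key is fully home in the key switch, its collar on the plate (z of red_key_collar in the frame of lock_mouth below 0.004 m and horizontal distance between red_key_collar and lock_mouth below 0.004 m and angle between red_key's own z axis and vertical below 0.15 rad), for 0.1 s.
At the end, for the whole second after the job is handed in: Both cartons upright (0.2 rad) on the tote floor; red key fully home (collar within 4 mm of plate and lock axis), rotor beyond 1.3 rad and the key still gripped (over 1.5 N) through the last second; blue key moved under 15 mm (all of step 2 and x of carton_1 in the frame of tote_floor between -0.085 and 0.085 m and y of carton_1 in the frame of tote_floor between -0.12 and 0.12 m and z of carton_1 in the frame of tote_floor between -0.006 and 0.012 m and angle between each of carton_1, carton_2's own z axis and vertical below 0.2 rad and linear speed of each of carton_1, carton_2 below 0.05 m/s and x of carton_2 in the frame of tote_floor between -0.085 and 0.085 m and y of carton_2 in the frame of tote_floor between -0.12 and 0.12 m and z of carton_2 in the frame of tote_floor between -0.006 and 0.012 m and value of joint key_switch above 1.3 rad and contact force between the fingers and red_key above 1.5 N and distance of blue_key from where it was at the start of the episode below 0.015 m); the arm keeps its last pose, push and grip.
It fails at once if the blue key is pulled out or knocked out of its slot (moved more than 15 mm) (distance of blue_key from where it was at the start of the episode above 0.015 m).
It fails at once if the tape measure, screwdriver, purple fastener box or strap roll is pushed more than 30 mm (distance of any of tape_measure, screwdriver_1, pack_3, strap_roll from where it was at the start of the episode above 0.03 m).
It also fails if it takes over 72 s, if anything falls off the work surface, if the arm or the gripper's body presses on something with over 40 N, if the wrist force passes 120 N, or if a joint passes its speed limit or range.

## Working session

There is one attempt and no reset: what is moved stays moved. The work goes in short steps, Python scripts to look and compute and a tool call to move; the robot and the scene stay as the last step left them, time stands still between calls to the robot, and variables do not carry over. Pictures are saved under pics/ and viewed, at most 10 in all, crops included, and the job is handed in when it is done.

Besides the shell and the picture viewer there is one more tool, called after ">>>" as a command line: name --argument value ..., lists and objects as JSON in quotes. play_rows: Moves the arm, as the interface text tells. Its arguments: {"type":"object","properties":{"deltas":{"type":"array"},"newtons":{"type":"number"}},"required":["deltas"]}

```bash
ls; mkdir -p pics
cat > h.py <<'E'
import numpy as np, cv2, pickle
from plant import robot
def shot(n,f):
    c=robot.read_camera(n); cv2.imwrite(f'pics/{f}.png',c['pixels']); pickle.dump(c,open(f'pics/{f}.pkl','wb')); return c
def load(f): return pickle.load(open(f'pics/{f}.pkl','rb'))
def proj(c,P):
    P=np.atleast_2d(P)-c['eye']; p=P@np.array(c['rotation']); p=p*[1,-1,-1]; u=p@np.array(c['mtx']).T; return u[:,:2]/u[:,2:]
def ray(c,u,v,z):
    d=np.linalg.inv(c['mtx'])@[u,v,1]; d=np.array(c['rotation'])@(d*[1,-1,-1]); e=np.array(c['eye']); return e+d*(z-e[2])/d[2]
E
python3 - <<'E'
from h import *
for n in ['scene','side','wrist']:
    c=shot(n,n+'0'); print(n,c['mtx'],c['eye'],c['rotation'],[k for k in c if k!='pixels'])
print(robot.read_state())
E
```

```text
pics
scene [[518.11856335   0.         327.83006977]
 [  0.         518.11856335 202.93567033]
 [  0.           0.           1.        ]] [-0.52669546 -0.89043883  1.16201405] [ 0.8198538  -0.38906944 -0.79728072] ['mtx', 'eye', 'rotation']
side [[486.30658724   0.         315.37382546]
 [  0.         486.30658724 193.71406198]
 [  0.           0.           1.        ]] [ 0.36930773 -0.97922841  0.86677282] [ 0.88860793 -0.05834081 -0.14712523] ['mtx', 'eye', 'rotation']
wrist [[298.6179712    0.         316.6134043 ]
 [  0.         298.6179712  202.72841536]
 [  0.           0.           1.        ]] [0.17495412 0.5773774  0.3841317 ] [-0.24821345 -0.15936854  1.14344974] ['mtx', 'eye', 'rotation']
{'t': 0.15, 'q': array([ 1.06360784e+00,  1.31002305e-01,  1.48899144e+00,  3.89152013e-05,
        1.52300184e+00, -8.54275261e-02]), 'dq': array([-7.21899945e-04, -2.38190213e-03, -3.85985827e-03, -1.13357744e-03,
        5.00262373e-04, -3.85500712e-05]), 'joint_torque': array([ 1.32771158e-03, -5.60472965e+01, -4.92337346e+01,  7.69361132e-02,
        3.05677112e-02, -6.13750672e-05]), 'tool_pos': array([0.24539598, 0.54705954, 0.21784039]), 'orientation': array([-6.57510395e-01, -3.07155870e+00,  2.08956328e-03]), 'force': array([-0.56831715, -0.0458037 ,  0.42584253]), 'wrist_torque': array([-0.05519863,  0.0398605 , -0.02764797]), 'gripper_force': 0.0, 'opening': 0.09311554310672066}
```

View pics/scene0.png

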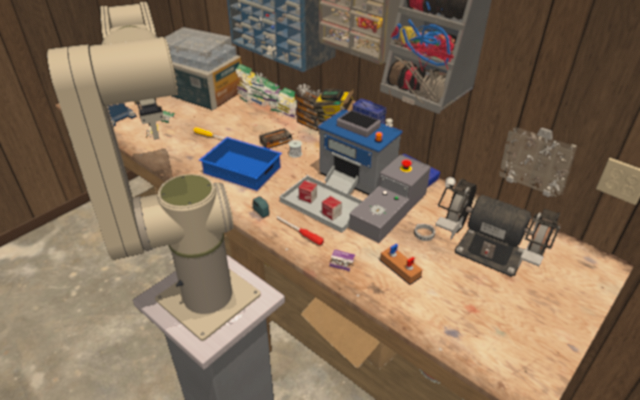

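View pics/side0.png

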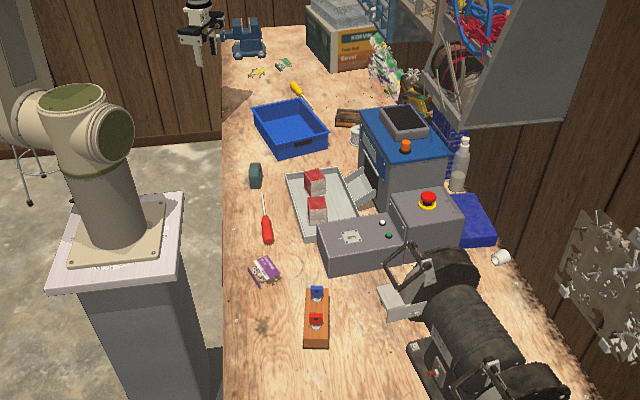

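```bash
sed -i "s/^def load.*/&\nR=lambda c: cv2.Rodrigues(np.array(c['rotation'],float))[0]/; s/np.array(c\['rotation'\])@(d/R(c)@(d/; s/P@np.array(c\['rotation'\])/P@R(c)/" h.py
python3 - <<'E'
from h import *
c=load('side0');s=load('scene0');w=load('wrist0')
for n,u,v,z in [('tote bl',253,106,.066),('tote br',291,97,.066),('tote fr',328,128,.066),('tote fl',283,158,.066),('c1top',314,174,.06),('c2top',317,202,.06),('traybl',286,171,.027),('trayFl',309,240,.027),('lock',350,237,.07),('blue',317,290,.06),('red',316,318,.06),('kb fl',303,346,.034),('kb fr',328,347,.034),('kb bl',306,290,.034),('kb br',329,290,.034),('con fl',330,276,0),('con tl',316,224,.07),('con tr',379,213,.07),('pack',266,270,.026),('sd',266,225,.02),('tape',255,176,.06)]:
    print(n,ray(c,u,v,z).round(3))
S=robot.read_state(); Rt=cv2.Rodrigues(S['orientation'])[0]; print(Rt.round(3)); print('cam in tool',(Rt.T@(np.array(w['eye'])-S['tool_pos'])).round(4),(Rt.T@R(w)).round(3))
k=c['pixels'];a=cv2.resize(k[160:310,280:380],(400,600),interpolation=3)
b=cv2.resize(k[275:355,290:345],(400,582),interpolation=3); b=cv2.copyMakeBorder(b,0,18,0,0,0)
cv2.imwrite('pics/m1.png',np.hstack([a,b]))
E
```

```text
tote bl [0.375 0.497 0.066]
tote br [0.509 0.539 0.066]
tote fr [0.6   0.315 0.066]
tote fl [0.444 0.175 0.066]
c1top [0.522 0.092 0.06 ]
c2top [ 0.512 -0.029  0.06 ]
traybl [0.45  0.164 0.027]
trayFl [ 0.476 -0.13   0.027]
lock [ 0.566 -0.179  0.07 ]
blue [ 0.467 -0.315  0.06 ]
red [ 0.454 -0.385  0.06 ]
kb fl [ 0.421 -0.428  0.034]
kb fr [ 0.469 -0.438  0.034]
kb bl [ 0.446 -0.29   0.034]
kb br [ 0.496 -0.298  0.034]
con fl [ 0.51  -0.229  0.   ]
con tl [ 0.495 -0.122  0.07 ]
con tr [ 0.655 -0.107  0.07 ]
pack [ 0.364 -0.21   0.026]
sd [ 0.375 -0.051  0.02 ]
tape [0.36 0.11 0.06]
[[-0.912  0.409 -0.001]
 [ 0.409  0.912 -0.001]
 [ 0.    -0.001 -1.   ]]
cam in tool [ 0.0767 -0.0014 -0.1663] [[ 0.002  0.961  0.276]
 [ 1.    -0.002 -0.001]
 [-0.     0.276 -0.961]]
```

View pics/m1.png

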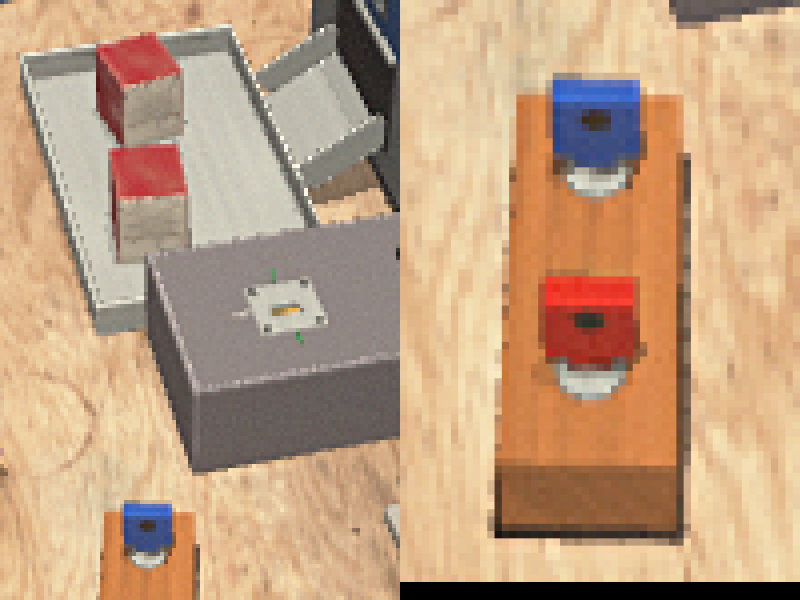

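Run:
```python
from h import *
c=load('side0')
f=lambda p,z,s=4,o=(280,160):[ray(c,p[i]/s+o[0]-.4,p[i+1]/s+o[1]-.4,z)[:2] for i in range(0,len(p),2)]
for n,p,z in [('c1',[97,46,153,33,182,66,125,82],.06),('c2',[110,148,180,144,187,183,117,190],.06),('tray',[22,58,97,308,318,222,235,28],.027),('lockplate',[245,286,312,278,327,325,256,335],.07),('lockslot',[273,312,300,309],.07),('console',[147,255,198,388],.07)]:
    q=np.array(f(p,z)); print(n,q.round(3).tolist(),q.mean(0).round(4), [np.degrees(np.arctan2(*(q[(i+1)%len(q)]-q[i])[::-1])).round(1) for i in range(len(q))])
s=400/55; q=np.array(f([587,290],.06+.0,s,(290,275)));print(q)
q=np.array(f([499,466,678,466,682,97,517,97],.034,s,(290,275))); print('kb',q.round(3).tolist(),q.mean(0),[np.degrees(np.arctan2(*(q[(i+1)%4]-q[i])[::-1])).round(1) for i in range(4)])
```

```text
c1 [[0.496, 0.11], [0.537, 0.119], [0.551, 0.078], [0.509, 0.066]] [0.5233 0.0932] [np.float64(12.0), np.float64(-71.8), np.float64(-164.5), np.float64(106.8)]
c2 [[0.489, -0.003], [0.535, -0.006], [0.533, -0.046], [0.488, -0.045]] [ 0.5114 -0.0248] [np.float64(-4.3), np.float64(-93.1), np.float64(179.3), np.float64(88.0)]
tray [[0.446, 0.149], [0.465, -0.116], [0.617, -0.06], [0.604, 0.16]] [0.5329 0.0335] [np.float64(-85.9), np.float64(20.2), np.float64(93.3), np.float64(-176.1)]
lockplate [[0.549, -0.156], [0.59, -0.155], [0.59, -0.196], [0.547, -0.197]] [ 0.5689 -0.176 ] [np.float64(0.4), np.float64(-90.2), np.float64(-178.2), np.float64(87.7)]
lockslot [[0.561, -0.18], [0.577, -0.18]] [ 0.5689 -0.1801] [np.float64(-0.4), np.float64(179.6)]
console [[0.496, -0.119], [0.507, -0.233]] [ 0.5014 -0.1762] [np.float64(-84.3), np.float64(95.7)]
[[ 0.56290983 -0.39420665]]
kb [[0.532, -0.428], [0.58, -0.436], [0.614, -0.311], [0.565, -0.303]] [ 0.57266609 -0.369701  ] [np.float64(-9.2), np.float64(74.6), np.float64(170.8), np.float64(-105.1)]
```

>>> play_rows --deltas '[0,0,-20,-6,93,0,0,-20,-6,93,0,0,-20,-6,93,0,0,-20,-6,93,-16,-36,0,0,93,-16,-36,0,0,93,-16,-36,0,0,93,-16,-36,0,0,93,-16,-36,0,0,93,-16,-36,0,0,93]'

```text
t: 0.98
tool_pos: [0.3411, 0.3294, 0.2983]
orientation: [-0.004, -3.141, 0.0]
force: [0.7, 0.0, 0.9]
opening: 0.0932
gripper_force: 0.0
```

>>> play_rows --deltas '[-16,-36,0,0,93,-16,-36,0,0,93,-16,-36,0,0,93,-16,-36,0,0,93,-16,-36,0,0,93,-16,-36,0,0,93,-16,-36,0,0,93,-16,-36,0,0,93,0,0,0,0,93,0,0,0,0,93]'

```text
t: 1.82
tool_pos: [0.4683, 0.0408, 0.2981]
orientation: [-0.011, -3.14, -0.0]
force: [-1.4, 0.0, 0.0]
opening: 0.0929
gripper_force: 0.0
```

Run:
```python
from h import *
c=shot('wrist','w1'); print(robot.read_state()['tool_pos'],robot.read_state()['orientation'],c['eye'],c['rotation'])
cv2.imwrite('pics/w1v.png',cv2.resize(c['pixels'],(800,500),interpolation=3))
```

```text
[0.46802148 0.04222177 0.29824055] [-8.13193771e-03 -3.14056683e+00 -6.78137288e-04] [0.3912554  0.04006878 0.4645984 ] [-0.21822458 -0.21815077  1.5545157 ]
```

View pics/w1v.png

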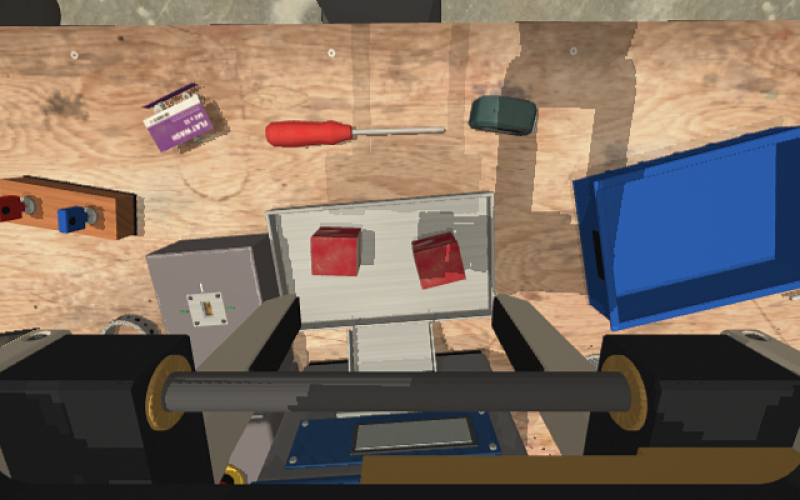

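Run:
```python
from h import *
c=load('w1')
for n,p,z in [('c2',[311,236,361,237,360,276,312,275],.06),('c1',[414,248,458,233,466,280,422,289],.06),('c1b',[414,248,459,240,466,280,422,289],.06),('tray',[267,211,492,193,494,314,278,328],.027),('lockplate',[187,294,225,291,229,324,191,327],.07),('slot',[200,302,213,302,213,316,203,317],.07),('tote',[574,182,800,126,612,328,606,328],.066)]:
    q=np.array([ray(c,p[i]/1.25-.1,p[i+1]/1.25-.1,z)[:2] for i in range(0,8,2)]); print(n,q.round(3).tolist(),q.mean(0).round(4), [np.degrees(np.arctan2(*(q[(i+1)%len(q)]-q[i])[::-1])).round(1) for i in range(len(q))])
p=c['pixels'][170:240,235:385]; cv2.imwrite('pics/w1c.png',cv2.resize(p,(750,350),interpolation=3))
```

```text
c2 [[0.486, -0.055], [0.487, 0.001], [0.533, -0.002], [0.532, -0.057]] [ 0.5097 -0.0279] [np.float64(88.5), np.float64(-3.2), np.float64(-91.6), np.float64(177.6)]
c1 [[0.5, 0.06], [0.483, 0.109], [0.539, 0.12], [0.55, 0.07]] [0.5181 0.0897] [np.float64(109.2), np.float64(11.7), np.float64(-77.9), np.float64(-168.9)]
c1b [[0.5, 0.06], [0.491, 0.11], [0.539, 0.12], [0.55, 0.07]] [0.5201 0.0901] [np.float64(100.1), np.float64(11.9), np.float64(-77.9), np.float64(-168.9)]
tray [[0.463, -0.112], [0.443, 0.152], [0.597, 0.165], [0.615, -0.113]] [0.5299 0.0229] [np.float64(94.3), np.float64(4.7), np.float64(-86.3), np.float64(179.6)]
lockplate [[0.55, -0.197], [0.547, -0.154], [0.588, -0.155], [0.592, -0.199]] [ 0.5693 -0.1763] [np.float64(94.5), np.float64(-1.0), np.float64(-85.4), np.float64(177.4)]
slot [[0.56, -0.184], [0.56, -0.169], [0.578, -0.172], [0.579, -0.183]] [ 0.5693 -0.1771] [np.float64(89.7), np.float64(-8.0), np.float64(-84.2), np.float64(-177.9)]
tote [[0.428, 0.228], [0.373, 0.45], [0.598, 0.294], [0.598, 0.287]] [0.499  0.3145] [np.float64(103.9), np.float64(-34.7), np.float64(-90.3), np.float64(-160.8)]
```

View pics/w1c.png

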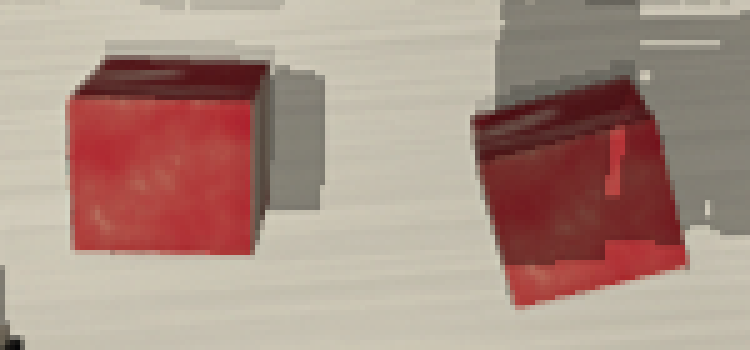

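```bash
cat >> h.py <<'E'
def go(x,y,z,yaw,S=None):
    S=S or robot.read_state(); Rt=cv2.Rodrigues(S['orientation'])[0]
    cur=np.degrees(np.arctan2(Rt[1,1],Rt[0,1]))-90; p=S['tool_pos']
    a=np.radians(yaw); d=np.array([x,y,z])-p
    tx=np.array([-np.cos(a),-np.sin(a),0]); ty=np.array([-np.sin(a),np.cos(a),0])
    print(f'cur {p.round(4)} yaw {cur:.2f} tilt {np.degrees(np.arccos(-Rt[2,2])):.2f} | turn {cur-yaw:.1f} deg, then tool x {1e3*d@tx:.1f} y {1e3*d@ty:.1f} z {-1e3*d[2]:.1f} t {S["t"]:.2f}')
E
python3 - <<'E'
from h import *
c=load('w1')
for n,p in [('c2',[68,98,255,98,252,254,72,250]),('c1',[478,160,653,118,688,266,517,307])]:
    q=np.array([ray(c,p[i]/5+235-.4,p[i+1]/5+170-.4,.06)[:2] for i in range(0,8,2)]); print(n,q.round(3).tolist(),q.mean(0).round(4), [np.degrees(np.arctan2(*(q[(i+1)%len(q)]-q[i])[::-1])).round(1) for i in range(len(q))])
    m=q.mean(0); go(m[0],m[1],.018,12 if n=='c1' else -1)
E
```

```text
c2 [[0.487, -0.055], [0.487, -0.003], [0.533, -0.006], [0.531, -0.057]] [ 0.5095 -0.0304] [np.float64(89.7), np.float64(-3.0), np.float64(-91.7), np.float64(177.6)]
cur [0.468  0.0422 0.2982] yaw -0.30 tilt 0.06 | turn 0.7 deg, then tool x -42.7 y -71.9 z 280.2 t 1.87
c1 [[0.505, 0.059], [0.493, 0.108], [0.537, 0.119], [0.55, 0.07]] [0.5213 0.0891] [np.float64(103.7), np.float64(15.0), np.float64(-75.9), np.float64(-165.3)]
cur [0.468  0.0422 0.2982] yaw -0.30 tilt 0.06 | turn -12.3 deg, then tool x -61.9 y 34.8 z 280.2 t 1.87
```

>>> play_rows --deltas '[0,0,30,-5,93,0,0,30,-5,93,0,0,30,-4.5,93,-15.8,8,30,0,93,-15.8,8,30,0,93,-15.8,8,30,0,93,-15.9,8,30,0,93,0,0,25,0,93,0,0,25,0,93,0,0,20,0,93]'

```text
t: 2.7
tool_pos: [0.5199, 0.0917, 0.0164]
orientation: [0.396, -3.114, -0.001]
force: [0.1, -0.7, -0.7]
opening: 0.0928
gripper_force: 0.0
```

>>> play_rows --deltas '[0,0,0,0,93,0,0,0,0,40,0,0,0,0,40,0,0,0,0,40,0,0,0,0,40,0,0,0,0,40,0,0,0,0,40]' --newtons 15

```text
t: 3.28
tool_pos: [0.5223, 0.0895, 0.0196]
orientation: [-0.391, 3.115, -0.0]
force: [0.1, -0.5, -0.2]
opening: 0.0575
gripper_force: 0.0
```

Run:
```python
from h import *
# tote centre .48,.373 yaw 16
a=np.radians(16); X=np.array([np.cos(a),np.sin(a)]);Y=np.array([-X[1],X[0]]); C=np.array([.48,.373])
for s in (.055,-.055): p=C+s*Y; print(p); go(p[0],p[1],.020,16)
print(robot.read_state()['force'])
```

```text
[0.46483995 0.42586939]
cur [0.5223 0.0895 0.0196] yaw 14.32 tilt 0.10 | turn -1.7 deg, then tool x -37.5 y 339.2 z -0.4 t 3.28
[0.49516005 0.32013061]
cur [0.5223 0.0895 0.0196] yaw 14.32 tilt 0.10 | turn -1.7 deg, then tool x -37.5 y 229.2 z -0.4 t 3.28
[ 0.1294882  -0.50287079 -0.18432315]
```

>>> play_rows --deltas '[0,0,0,0,40,0,0,0,0,40,0,0,0,0,40,0,0,-30,-1.7,40,0,0,-35,0,40,0,0,-35,0,40]'

```text
t: 3.78
tool_pos: [0.52, 0.0892, 0.1183]
orientation: [0.438, -3.107, -0.0]
force: [0.7, 0.3, -0.1]
opening: 0.0527
gripper_force: 15.0
```

>>> play_rows --deltas '[-3.5,34,0,0,40,-3.5,34,0,0,40,-3.5,34,0,0,40,-3.5,34,0,0,40,-3.5,34,0,0,40,-4,34,0,0,40,-4,34,0,0,40,-4,34,0,0,40,-4,34,0,0,40,-4,33,0,0,40]'

```text
t: 4.62
tool_pos: [0.463, 0.4271, 0.1179]
orientation: [0.438, -3.11, 0.001]
force: [0.7, 0.3, -0.8]
opening: 0.0524
gripper_force: 15.0
```

Run:
```python
from h import *
c=shot('side','s1'); go(.46484,.42587,.022,16); print(robot.read_state()['gripper_force'],robot.read_state()['opening'])
cv2.imwrite('pics/s1v.png',cv2.resize(c['pixels'][60:190,210:390],(792,572),interpolation=3))
```

```text
cur [0.4613 0.4325 0.118 ] yaw 16.18 tilt 0.19 | turn 0.2 deg, then tool x -1.6 y -7.3 z 96.0 t 4.67
14.998571276664734 0.05198723146655773
```

View pics/s1v.png

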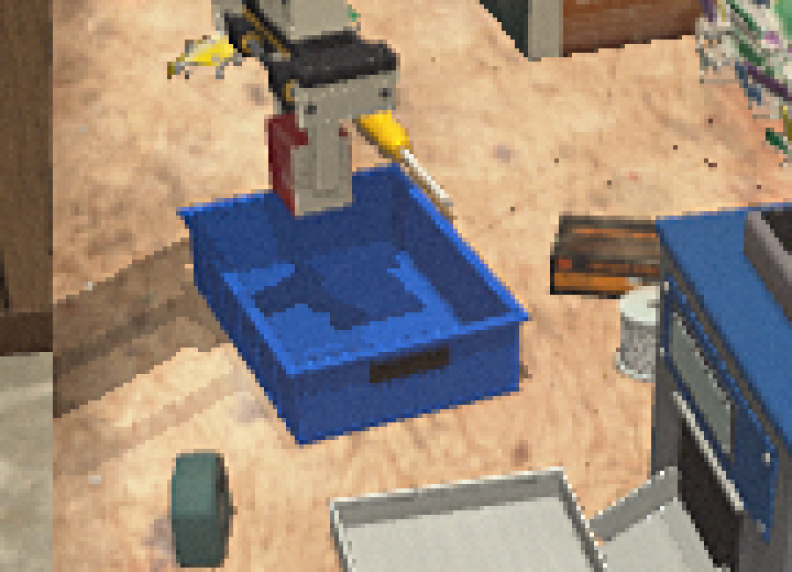

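Run:
```python
from h import *
c=load('s1')
p=[178,212,400,165,527,318,290,375]
q=np.array([ray(c,p[i]/4.4+210-.4,p[i+1]/4.4+60-.4,.066)[:2] for i in range(0,8,2)]); print(q.round(3).tolist(),q.mean(0).round(4), [np.degrees(np.arctan2(*(q[(i+1)%len(q)]-q[i])[::-1])).round(1) for i in range(len(q))],np.linalg.norm(q-np.roll(q,-1,0),axis=1))
for yaw in (14,16,18):
    a=np.radians(yaw); X=np.array([np.cos(a),np.sin(a)]);Y=np.array([-X[1],X[0]])
    d=np.array([.4613,.4325])-q.mean(0); print(yaw,d@X,d@Y)
    p=q.mean(0)+.053*Y; go(*p,.022,yaw)
```

```text
[[0.365, 0.487], [0.542, 0.533], [0.601, 0.292], [0.429, 0.247]] [0.4841 0.3897] [np.float64(14.5), np.float64(-76.2), np.float64(-165.4), np.float64(105.0)] [0.18236961 0.24752381 0.17711566 0.24778334]
14 -0.011769446606450734 0.04702037220286579
cur [0.4613 0.4325 0.118 ] yaw 16.18 tilt 0.19 | turn 2.2 deg, then tool x -11.8 y 6.0 z 96.0 t 4.67
16 -0.010121289652933607 0.04740247642559983
cur [0.4613 0.4325 0.118 ] yaw 16.18 tilt 0.19 | turn 0.2 deg, then tool x -10.2 y 5.6 z 96.0 t 4.67
18 -0.00846080146703953 0.04772682803260102
cur [0.4613 0.4325 0.118 ] yaw 16.18 tilt 0.19 | turn -1.8 deg, then tool x -8.5 y 5.3 z 96.0 t 4.67
```

>>> play_rows --deltas '[-5,3,0,1.5,40,-6,3,20,0,40,0,0,26,0,40,0,0,25,0,40,0,0,15,0,40,0,0,10,0,40,0,0,0,0,40,0,0,0,0,40]'

```text
t: 5.33
tool_pos: [0.4729, 0.4341, 0.0225]
orientation: [0.397, -3.116, 0.001]
force: [1.4, 0.9, -1.0]
opening: 0.0526
gripper_force: 15.0
```

>>> play_rows --deltas '[0,0,0,0,66,0,0,0,0,66,0,0,0,0,66,0,0,0,0,66]'

```text
t: 5.67
tool_pos: [0.4736, 0.4348, 0.0238]
orientation: [-0.397, 3.115, 0.001]
force: [0.7, 0.2, -0.2]
opening: 0.0655
gripper_force: 0.0
```

Run:
```python
from h import *
S=robot.read_state(); print(S['tool_pos'],S['opening'],S['force']); go(.5095,-.0304,.018,-1)
```

```text
[0.47358922 0.4347654  0.0237642 ] 0.06550907243306035 [ 0.6597413   0.16855108 -0.24531786]
cur [0.4736 0.4348 0.0238] yaw 14.53 tilt 0.10 | turn 15.5 deg, then tool x -44.0 y -464.5 z 5.8 t 5.67
```

>>> play_rows --deltas '[0,0,-35,0,66,0,0,-35,0,66,0,0,-30,5,66,0,0,0,5.5,80,0,0,0,5,93,-4,-38.5,0,0,93,-4,-38.5,0,0,93,-4,-38.5,0,0,93,-4,-38.5,0,0,93,-4,-38.5,0,0,93]'

```text
t: 6.5
tool_pos: [0.4897, 0.24, 0.1231]
orientation: [0.026, 3.141, 0.0]
force: [0.5, 0.2, 0.7]
opening: 0.0928
gripper_force: 0.0
```

>>> play_rows --deltas '[-4,-38.5,0,0,93,-4,-38.5,0,0,93,-4,-38.5,0,0,93,-4,-38.5,0,0,93,-4,-38.5,0,0,93,-4,-38.5,0,0,93,0,-41,0,0,93,0,0,0,0,93,0,0,0,0,93]'

```text
t: 7.25
tool_pos: [0.5093, -0.033, 0.1232]
orientation: [0.033, 3.141, -0.0]
force: [0.8, -0.7, -0.6]
opening: 0.0929
gripper_force: 0.0
```

Run:
```python
from h import *
go(.5095,-.0304,.018,-1); c=shot('side','s2'); go(.5095,-.0304,.018,-1)
```

```text
cur [ 0.5093 -0.033   0.1232] yaw -1.22 tilt 0.05 | turn -0.2 deg, then tool x -0.2 y 2.6 z 105.2 t 7.25
cur [ 0.5093 -0.0314  0.123 ] yaw -1.11 tilt 0.04 | turn -0.1 deg, then tool x -0.2 y 1.0 z 105.0 t 7.30
```

>>> play_rows --deltas '[0,1,30,0,93,0,0,30,0,93,0,0,25,0,93,0,0,18,0,93,0,0,0,0,40,0,0,0,0,40,0,0,0,0,40,0,0,0,0,40,0,0,0,0,40,0,0,0,0,40]'

```text
t: 8.13
tool_pos: [0.5102, -0.0299, 0.021]
orientation: [0.026, 3.139, -0.0]
force: [-0.4, -0.5, -0.2]
opening: 0.0574
gripper_force: 0.0
```

>>> play_rows --deltas '[0,0,0,0,40,0,0,0,0,40,0,0,0,0,40,0,0,0,0,40]'

```text
t: 8.47
tool_pos: [0.5099, -0.03, 0.0206]
orientation: [0.027, 3.14, -0.0]
force: [-1.1, 0.3, 6.4]
opening: 0.0522
gripper_force: 14.9
```

Run:
```python
from h import *
S=robot.read_state(); print(S['opening'],S['gripper_force'])
a=np.radians(14.6); p=np.array([.484,.388])-.053*np.array([-np.sin(a),np.cos(a)]); print(p); go(*p,.022,14.6)
```

```text
0.05224853265389058 14.947369247674942
[0.49735968 0.33671141]
cur [ 0.5099 -0.03    0.0206] yaw -0.98 tilt 0.09 | turn -15.6 deg, then tool x -80.3 y 358.0 z -1.4 t 8.47
```

>>> play_rows --deltas '[0,0,-35,0,40,0,0,-35,-5,40,0,0,-35,-5,40,0,0,0,-5.6,40,-8,36,0,0,40,-8,36,0,0,40,-8,36,0,0,40,-8,36,0,0,40,-8,36,0,0,40,-8,36,0,0,40]'

```text
t: 9.3
tool_pos: [0.5005, 0.1927, 0.1245]
orientation: [0.399, -3.116, 0.0]
force: [0.3, -0.4, -1.5]
opening: 0.0527
gripper_force: 14.9
```

>>> play_rows --deltas '[-8,36,0,0,40,-8,36,0,0,40,-8,36,0,0,40,-8,34,0,0,40,0,0,0,0,40,0,0,0,0,40,0,0,0,0,40]'

```text
t: 9.88
tool_pos: [0.4958, 0.3363, 0.124]
orientation: [0.401, -3.115, 0.002]
force: [0.2, -0.5, -1.5]
opening: 0.0525
gripper_force: 14.9
```

Run:
```python
from h import *
go(.49736,.33671,.022,14.6);S=robot.read_state(); print(S['opening'],S['gripper_force'])
```

```text
cur [0.4958 0.3363 0.124 ] yaw 14.67 tilt 0.08 | turn 0.1 deg, then tool x -1.7 y 0.0 z 102.0 t 9.88
0.05245227549825081 14.941015541553497
```

>>> play_rows --deltas '[-2,0,25,0,40,0,0,25,0,40,0,0,25,0,40,0,0,15,0,40,0,0,12,0,40,0,0,0,0,40,0,0,0,0,66,0,0,0,0,66,0,0,0,0,66,0,0,0,0,66]'

```text
t: 10.72
tool_pos: [0.499, 0.3376, 0.024]
orientation: [-0.4, 3.114, 0.001]
force: [0.0, 0.0, 0.3]
opening: 0.0656
gripper_force: 0.0
```

>>> play_rows --deltas '[0,0,-30,0,66,0,0,-35,0,66,0,0,-35,0,66,0,0,-30,5,66,0,0,-30,5,66,0,0,-20,5,66,0,0,0,5,66,0,0,0,5,66]'

```text
t: 11.38
tool_pos: [0.4995, 0.3381, 0.2063]
orientation: [0.29, 3.123, 0.005]
force: [0.2, -0.9, -1.0]
opening: 0.0661
gripper_force: 0.0
```

Run:
```python
from h import *
c=shot('wrist','w2');go(.46,-.375,.17,-10.3); s=shot('side','s3')
cv2.imwrite('pics/m2.png',np.hstack([cv2.resize(c['pixels'],(440,275)),cv2.resize(s['pixels'][80:180,230:360],(360,275),interpolation=3)]))
```

```text
cur [0.4988 0.3378 0.2048] yaw -10.97 tilt 0.20 | turn -0.7 deg, then tool x -89.2 y -708.2 z 34.8 t 11.43
```

View pics/m2.png

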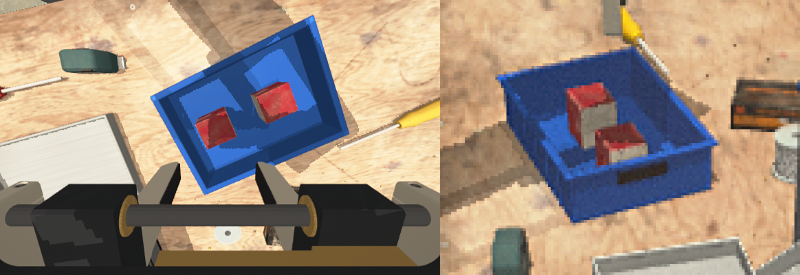

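>>> play_rows --deltas '[-5,-39,0,0.7,66,-5,-39,0,0,66,-5,-39,0,0,66,-5,-39,0,0,66,-5,-39,0,0,66,-5,-39,0,0,66,-5,-39,0,0,66,-5,-39,0,0,66,-5,-39,0,0,66,-5,-39,0,0,66]'

```text
t: 12.32
tool_pos: [0.4721, -0.0569, 0.2028]
orientation: [0.297, 3.127, -0.0]
force: [0.6, 0.1, 0.6]
opening: 0.066
gripper_force: 0.0
```

>>> play_rows --deltas '[-5,-39,0,0,60,-5,-39,0,0,60,-5,-39,0,0,60,-5,-39,0,0,60,-5,-39,10,0,60,-5,-39,10,0,60,-5,-39,10,0,60,-4,-39,5,0,60,0,0,0,0,60,0,0,0,0,60]'

```text
t: 13.15
tool_pos: [0.4499, -0.3702, 0.1664]
orientation: [-0.303, -3.125, -0.002]
force: [-0.3, 0.8, -0.0]
opening: 0.06
gripper_force: 0.0
```

>>> play_rows --deltas '[0,0,0,0,60,0,0,0,0,60]'

```text
t: 13.32
tool_pos: [0.4515, -0.3678, 0.168]
orientation: [0.299, 3.127, 0.0]
force: [0.7, 0.4, 0.3]
opening: 0.0601
gripper_force: 0.0
```

Run:
```python
from h import *
c=shot('wrist','w3');go(.46,-.375,.17,-10.3)
p=c['pixels']; hsv=cv2.cvtColor(p,cv2.COLOR_BGR2HSV); m=((hsv[...,0]<6)|(hsv[...,0]>174))&(hsv[...,1]>170)&(hsv[...,2]>80)
n,l,st,ce=cv2.connectedComponentsWithStats(m.astype(np.uint8)); print([(s.tolist(),k.round(1)) for s,k in zip(st,ce) if s[4]>100])
cv2.imwrite('pics/w3v.png',cv2.resize(p[100:300,170:430],(780,600),interpolation=3))
```

```text
cur [ 0.4517 -0.3677  0.1682] yaw -10.93 tilt 0.04 | turn -0.6 deg, then tool x -9.4 y -5.7 z -1.8 t 13.37
[([0, 0, 640, 400, 253433], array([317.1, 200.7])), ([557, 38, 83, 43, 2238], array([599.,  60.])), ([294, 190, 11, 32, 326], array([299. , 205.9]))]
```

View pics/w3v.png

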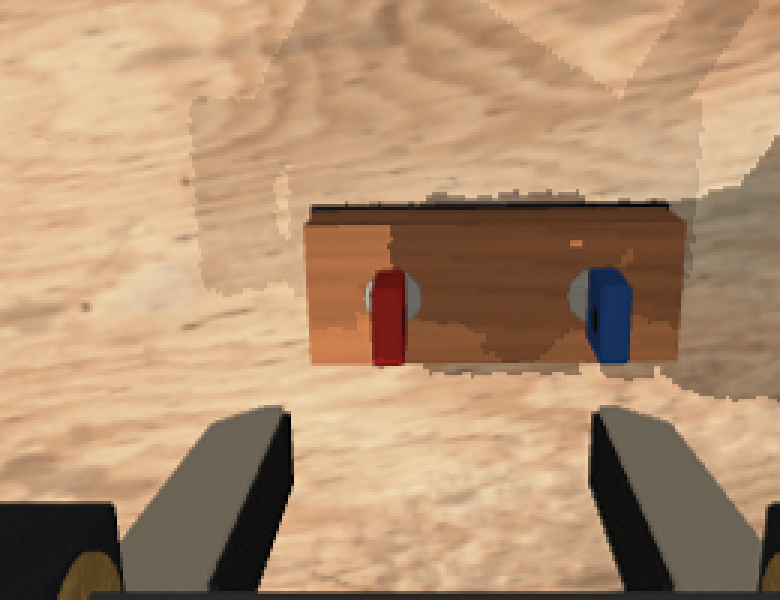

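Run:
```python
from h import *
c=load('w3')
f=lambda u,v,z: ray(c,u/3+170-.33,v/3+100-.33,z)
t=f(389,322,.072); print('bowtop',t, 'corners',[f(u,v,.072).round(4) for u,v in [(373,280),(405,280),(405,365),(372,365)]])
print('collar L R',f(366,297,.037),f(421,297,.037),(f(366,297,.037)+f(421,297,.037))/2)
print('collar near', f(390,270,.037))
# predicted appearance
for T in (t,):
    print((proj(c,[T[:2].tolist()+[.072],T[:2].tolist()+[.037]])-[170,100])*3+1)
q=[f(u,v,.034) for u,v in [(305,224),(684,222),(678,360),(311,364)]]; print(np.round(q,4),np.mean(q,0))
b=np.mean(q,0);Y=(q[1]-q[0])/np.linalg.norm(q[1]-q[0]); print('yaw',np.degrees(np.arctan2(Y[1],Y[0]))-90,'slots',b-.035*Y,b+.035*Y)
go(t[0],t[1],.04,-10.9); robot.read_state()
```

```text
bowtop [ 0.4506658  -0.38487055  0.072     ] corners [array([ 0.4368, -0.3869,  0.072 ]), array([ 0.4386, -0.3774,  0.072 ]), array([ 0.4652, -0.3828,  0.072 ]), array([ 0.4633, -0.3929,  0.072 ])]
collar L R [ 0.45039402 -0.39485674  0.037     ] [ 0.45394924 -0.37627304  0.037     ] [ 0.45217163 -0.38556489  0.037     ]
collar near [ 0.44259891 -0.38480931  0.037     ]
[[389.01       322.01      ]
 [394.60475609 292.48928431]]
[[ 0.4221 -0.4102  0.034 ]
 [ 0.4456 -0.2837  0.034 ]
 [ 0.4946 -0.2914  0.034 ]
 [ 0.4716 -0.4196  0.034 ]] [ 0.45848587 -0.35124293  0.034     ]
yaw -10.52074645287857 slots [ 0.45209516 -0.38565454  0.034     ] [ 0.46487657 -0.31683132  0.034     ]
cur [ 0.4517 -0.3677  0.1682] yaw -10.93 tilt 0.04 | turn -0.0 deg, then tool x -2.2 y -17.1 z 128.2 t 13.37
```

>>> play_rows --deltas '[-2,-17.4,0,0,40,0,0,25,0,40,0,0,30,0,40,0,0,30,0,40,0,0,25,0,40,0,0,16,0,40,0,0,0,0,40,0,0,0,0,0,0,0,0,0,0,0,0,0,0,0]' --newtons 40

```text
t: 14.2
tool_pos: [0.4512, -0.3872, 0.0441]
orientation: [0.301, 3.124, -0.004]
force: [0.3, 0.1, -0.0]
opening: 0.0246
gripper_force: 0.0
```

>>> play_rows --deltas '[0,0,0,0,0,0,0,0,0,0,0,0,0,0,0,0,0,0,0,0,0,0,0,0,0,0,0,0,0,0]'

```text
t: 14.7
tool_pos: [0.4509, -0.3852, 0.0429]
orientation: [0.302, 3.125, 0.003]
force: [1.4, 7.8, 6.9]
opening: 0.0098
gripper_force: 40.0
```

Run:
```python
from h import *
S=robot.read_state();print(S['opening'],S['gripper_force'],S['force'],S['wrist_torque']);go(.5690,-.177,.14,2)
```

```text
0.00983796016289286 39.999194741249084 [1.44063254 7.75101212 6.86217362] [ 1.55400118 -0.36334796  0.0188055 ]
cur [ 0.4509 -0.3852  0.0429] yaw -11.04 tilt 0.13 | turn -13.0 deg, then tool x -125.3 y 204.0 z -97.1 t 14.70
```

>>> play_rows --deltas '[0,0.5,-10,0,0,0,0,-20,0,0,0,0,-30,0,0,0,0,-30,-6.5,0,0,0,-27,-6.5,0,-21,34,0,0,0,-21,34,0,0,0,-21,34,0,0,0,-21,34,0,0,0,-21,34,0,0,0]'

```text
t: 15.53
tool_pos: [0.5498, -0.2112, 0.1598]
orientation: [-0.052, 3.14, -0.002]
force: [1.2, -0.6, 0.2]
opening: 0.01
gripper_force: 40.0
```

>>> play_rows --deltas '[-20,34,0,0,0,0,0,0,0,0,0,0,0,0,0,0,0,0,0,0,0,0,0,0,0]'

```text
t: 15.95
tool_pos: [0.5675, -0.1789, 0.159]
orientation: [-0.051, 3.141, -0.001]
force: [0.2, 0.2, -0.6]
opening: 0.0096
gripper_force: 40.0
```

Run:
```python
from h import *
S=robot.read_state();print(S['opening'],S['gripper_force'],S['force'],S['wrist_torque'])
c=shot('wrist','w4');go(.5690,-.177,.14,2)
print(proj(c,[[.569,-.177,.07]]))
cv2.imwrite('pics/w4v.png',cv2.resize(c['pixels'][150:270,240:400],(800,600),interpolation=3))
```

```text
0.00961348618414454 39.99959886074066 [ 0.22898612  0.16925778 -0.6125842 ] [ 0.02477689 -0.05037439 -0.00556363]
cur [ 0.5674 -0.1791  0.1589] yaw 1.84 tilt 0.03 | turn -0.2 deg, then tool x -1.7 y 2.0 z 18.9 t 16.00
[[319.83038969 208.77918649]]
```

View pics/w4v.png

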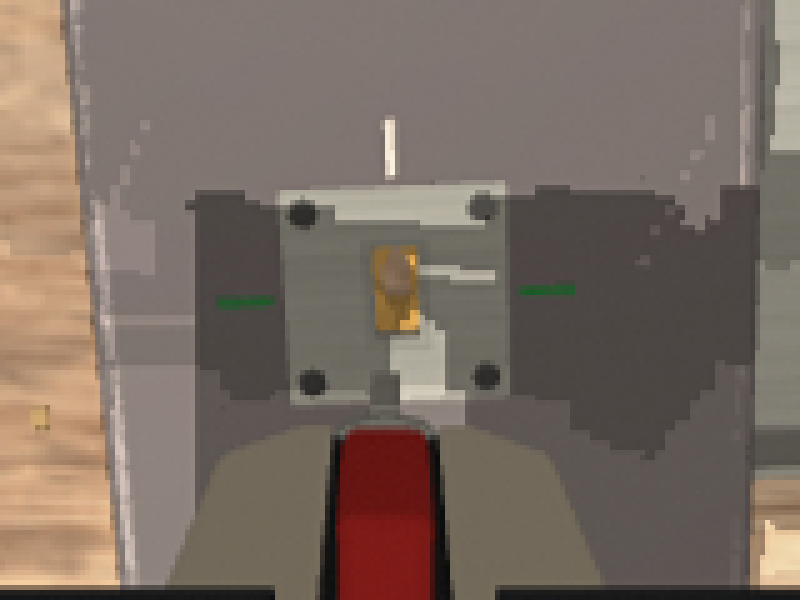

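Run:
```python
from h import *
c=load('w4')
f=lambda u,v,z: ray(c,u/5+240-.4,v/5+150-.4,z)[:2]
q=np.array([f(*p,.07) for p in [(278,192),(505,181),(511,394),(293,404)]]); print('plate',q.mean(0).round(4),[np.degrees(np.arctan2(*(q[(i+1)%4]-q[i])[::-1])).round(1) for i in range(4)],np.linalg.norm(q-np.roll(q,-1,0),axis=1).round(4))
q=np.array([f(*p,.07) for p in [(373,247),(421,247),(421,331),(376,333)]]); print('slot',q.mean(0).round(4),np.linalg.norm(q-np.roll(q,-1,0),axis=1).round(4))
q=np.array([f(*p,.07) for p in [(245,302),(547,290)]]);d=q[1]-q[0];print('marks',q.mean(0),np.degrees(np.arctan2(d[1],d[0]))-90)
S=robot.read_state();Rt=cv2.Rodrigues(S['orientation'])[0]
pts=[[7,2,31],[7,-2,31],[-7,0,31],[0,0,31],[7,0,18],[10,0,9],[10,0,6]]
print(((proj(c,[S['tool_pos']+Rt@(np.array(p)/1e3) for p in pts])-[240,150]+.4)*5).round(1))
zt=.159-.031; print('bit L/R near edge',f(372,372,zt),f(400,372,zt)); print(S['tool_pos']+Rt@[.007,0,.031])
```

```text
plate [ 0.5688 -0.1778] [np.float64(94.8), np.float64(4.8), np.float64(-85.2), np.float64(-175.2)] [0.0398 0.0398 0.0399 0.0398]
slot [ 0.5679 -0.1776] [0.0085 0.0157 0.0081 0.0161]
marks [ 0.56905383 -0.17795196] 4.368492883171015
[[405.4 358.7]
 [376.8 358.7]
 [390.7 451.3]
 [390.9 405.4]
 [391.5 391.8]
 [392.  395. ]
 [392.1 403.7]]
bit L/R near edge [ 0.56242643 -0.18194823] [ 0.56229012 -0.17801935]
[ 0.56040576 -0.17933604  0.1278636 ]
```

Run:
```python
from h import *
go(.5673,-.1773,.105,4.6)
```

```text
cur [ 0.5674 -0.1791  0.1589] yaw 1.84 tilt 0.03 | turn -2.8 deg, then tool x -0.0 y 1.8 z 53.9 t 16.00
```

>>> play_rows --deltas '[0,0,10,-2.8,0,0,1.8,20,0,0,0,0,20,0,0,0,0,4,0,0,0,0,0,0,0,0,0,0,0,0]'

```text
t: 16.5
tool_pos: [0.5676, -0.1768, 0.1052]
orientation: [0.128, -3.139, 0.0]
force: [0.3, -0.8, 0.1]
opening: 0.0096
gripper_force: 40.0
```

>>> play_rows --deltas '[0,0,2,0,0,0,0,2,0,0,0,0,2,0,0,0,0,2,0,0,0,0,0,0,0]'

```text
t: 16.92
tool_pos: [0.5676, -0.1758, 0.0964]
orientation: [0.13, -3.139, -0.0]
force: [-0.1, 0.7, -1.9]
opening: 0.0097
gripper_force: 40.0
```

Run:
```python
from h import *
S=robot.read_state();print(S['force'],S['wrist_torque']);go(.5673,-.1773,.079,4.6)
```

```text
[-0.12845454  0.662982   -1.8761045 ] [ 0.05657712  0.02481517 -0.01852425]
cur [ 0.5676 -0.1758  0.0964] yaw 4.74 tilt 0.02 | turn 0.1 deg, then tool x 0.5 y -1.5 z 17.4 t 16.92
```

>>> play_rows --deltas '[0,-1,1,0,0,0,0,2,0,0,0,0,2,0,0,0,0,1,0,0,0,0,0,0,0]'

```text
t: 17.33
tool_pos: [0.5686, -0.1771, 0.0922]
orientation: [-0.13, 3.137, -0.001]
force: [-2.3, 0.8, 9.2]
opening: 0.0097
gripper_force: 40.0
```

Run:
```python
from h import *
S=robot.read_state();print(S['force'],S['wrist_torque']);go(.5673,-.1773,.079,4.6)
```

```text
[-2.27023679  0.8111658   9.24297162] [ 0.36071085  0.44972319 -0.01177929]
cur [ 0.5686 -0.1771  0.0922] yaw 4.74 tilt 0.10 | turn 0.1 deg, then tool x 1.3 y -0.1 z 13.2 t 17.33
```

>>> play_rows --deltas '[1,0,0.5,5,0,0,0,0,5,0,0,0,0,5,0,0,0,0.5,1,0,0,0,0.5,0,0,0,0,0,0,0]'

```text
t: 17.83
tool_pos: [0.5671, -0.177, 0.0896]
orientation: [0.304, 3.126, -0.0]
force: [-1.7, 1.3, 3.9]
opening: 0.0096
gripper_force: 40.0
```

Run:
```python
from h import *
S=robot.read_state();print(S['force'],S['wrist_torque']);go(.5673,-.1773,.079,4.6)
```

```text
[-1.68436089  1.32270021  3.92293777] [ 0.28426786  0.19486984 -0.07806417]
cur [ 0.5671 -0.177   0.0896] yaw -11.10 tilt 0.03 | turn -15.7 deg, then tool x -0.2 y -0.3 z 10.6 t 17.83
```

>>> play_rows --deltas '[0,0,1,0,0,0,0,1,0,0,0,0,0,0,0,0,0,0,0,0]'

```text
t: 18.17
tool_pos: [0.5675, -0.1771, 0.0891]
orientation: [0.304, 3.125, -0.0]
force: [-5.2, 2.6, 14.3]
opening: 0.0101
gripper_force: 40.0
```

Run:
```python
from h import *
S=robot.read_state();print(S['force'],S['wrist_torque']);go(.5673,-.1773,.079,4.6)
```

```text
[-5.20082677  2.63903387 14.2515651 ] [0.59853421 1.00299494 0.02100134]
cur [ 0.5675 -0.1771  0.0891] yaw -11.11 tilt 0.08 | turn -15.7 deg, then tool x 0.2 y -0.2 z 10.1 t 18.17
```

>>> play_rows --deltas '[0.7,0,0,-6,0,0,0,0,-6,0,0,0,0,-6,0,0,0,0,-6,0,0,0,0,-6,0,0,0,0,-2,0,0,0,0,0,0]'

```text
t: 18.75
tool_pos: [0.5673, -0.1776, 0.0882]
orientation: [-0.571, 3.087, -0.003]
force: [1.6, -1.8, 4.7]
opening: 0.0098
gripper_force: 40.0
```

Run:
```python
from h import *
S=robot.read_state();print(S['force'],S['wrist_torque']);go(.5673,-.1773,.079,4.6)
```

```text
[ 1.55566588 -1.84911725  4.66018356] [-0.31703804 -0.39514338  0.0030052 ]
cur [ 0.5673 -0.1776  0.0882] yaw 20.95 tilt 0.17 | turn 16.4 deg, then tool x -0.1 y 0.3 z 9.2 t 18.75
```

Force dropped; press on.

>>> play_rows --deltas '[0,0,1,0,0,0,0,1,0,0,0,0,0,0,0,0,0,0,0,0]'

```text
t: 19.08
tool_pos: [0.5671, -0.1776, 0.0858]
orientation: [-0.564, 3.089, -0.003]
force: [3.0, -4.0, 3.6]
opening: 0.01
gripper_force: 40.0
```

Run:
```python
from h import *
S=robot.read_state();print(S['force'],S['wrist_torque']);go(.5673,-.1773,.079,4.6)
```

```text
[ 2.9650485  -4.01340988  3.621259  ] [-0.68867334 -0.75114411  0.00917936]
cur [ 0.5671 -0.1776  0.0858] yaw 20.70 tilt 0.14 | turn 16.1 deg, then tool x -0.2 y 0.3 z 6.8 t 19.08
```

>>> play_rows --deltas '[-0.5,-0.7,0,5.5,0,0,0,0,5.5,0,0,0,0,5,0,0,0,1,0,0,0,0,1,0,0,0,0,0,0,0]'

```text
t: 19.58
tool_pos: [0.5666, -0.1773, 0.0826]
orientation: [0.134, -3.138, -0.0]
force: [2.1, -2.0, 0.3]
opening: 0.0099
gripper_force: 40.0
```

Run:
```python
from h import *
S=robot.read_state();print(S['force'],S['wrist_torque']);go(.5673,-.1773,.079,4.6)
```

```text
[ 2.1424878  -2.0352764   0.30166994] [-0.32098023 -0.44001202  0.0503542 ]
cur [ 0.5666 -0.1773  0.0826] yaw 4.90 tilt 0.04 | turn 0.3 deg, then tool x -0.7 y -0.0 z 3.6 t 19.58
```

Into the rotor slot, no vertical force; push home.

>>> play_rows --deltas '[-0.4,-0.3,1.5,0,0,0,0,1.5,0,0,0,0,1.5,0,0,0,0,1,0,0,0,0,0,0,0,0,0,0,0,0]'

```text
t: 20.08
tool_pos: [0.5671, -0.1774, 0.0787]
orientation: [0.131, -3.138, -0.0]
force: [-5.2, 2.4, 13.1]
opening: 0.01
gripper_force: 40.0
```

Run:
```python
from h import *
S=robot.read_state();print(S['force'],S['wrist_torque']);go(.5673,-.1773,.079,4.6)
```

```text
[-5.20398703  2.38417575 13.07884114] [0.32290649 1.01679395 0.04226824]
cur [ 0.5671 -0.1774  0.0787] yaw 4.78 tilt 0.04 | turn 0.2 deg, then tool x -0.2 y 0.1 z -0.3 t 20.08
```

>>> play_rows --deltas '[0,0.15,0,6.5,0,0,0.15,0,6.5,0,0,0.15,0,6.5,0,0,0.15,0,6.5,0,0,0.15,0,6.5,0,0,0.15,0,6.5,0,0,0.15,0,6.5,0]' --newtons 50

```text
t: 20.67
tool_pos: [0.5679, -0.1758, 0.0787]
orientation: [1.101, 2.942, 0.002]
force: [-2.6, 4.7, 11.5]
opening: 0.0091
gripper_force: 50.0
```

Run:
```python
from h import *
S=robot.read_state();print(S['force'],S['wrist_torque']);go(.5688,-.1761,.079,-87.3)
```

```text
[-2.59797096  4.65451571 11.49424733] [0.84289933 0.48521658 0.17767457]
cur [ 0.5679 -0.1758  0.0787] yaw -41.02 tilt 0.07 | turn 46.3 deg, then tool x -0.4 y 0.9 z -0.3 t 20.67
```

>>> play_rows --deltas '[0,0,0,6.5,0,0,0,0,6.5,0,0,0,0,6.5,0,0,0,0,6.5,0,0,0,0,6.5,0,0,0,0,6.5,0,0,0,0,6.5,0,0,0,0,0,0,0,0,0,0,0]'

```text
t: 21.42
tool_pos: [0.5691, -0.1751, 0.0787]
orientation: [2.147, 2.293, 0.005]
force: [3.9, 6.0, 8.3]
opening: 0.0096
gripper_force: 50.0
```

Run:
```python
from h import *
S=robot.read_state();print(S['force'],S['wrist_torque'],S['q'][5]);c=shot('wrist','w5');go(.5688,-.1761,.079,-87.3)
s=robot.read_camera('side')['pixels']
cv2.imwrite('pics/m3.png',np.hstack([cv2.resize(c['pixels'][130:280,220:420],(480,360),interpolation=3),cv2.resize(s[180:280,300:389],(320,360),interpolation=3)]))
```

```text
[3.93892824 6.03247388 8.31357234] [ 1.28260261 -0.68280762  0.02922638] -0.4530112825573438
cur [ 0.5691 -0.1751  0.0787] yaw -86.20 tilt 0.20 | turn 1.1 deg, then tool x -1.0 y -0.4 z -0.3 t 21.47
```

View pics/m3.png

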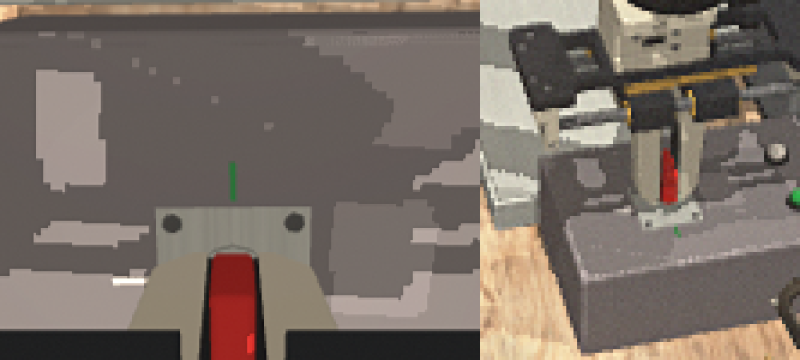

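>>> play_rows --deltas '[0.6,0.4,0,1,0,0,0,0,1,0,0,0,0,0,0,0,0,0,0,0,0,0,0,0,0,0,0,0,0,0]'

```text
t: 22.02
tool_pos: [0.5692, -0.175, 0.0787]
orientation: [2.185, 2.255, 0.004]
force: [2.6, 4.5, 8.0]
opening: 0.0096
gripper_force: 50.0
```

Run:
```python
from h import *
S=robot.read_state();print(S['force'],S['wrist_torque']);go(.5688,-.1761,.079,-87.3)
```

```text
[2.60662573 4.4962822  7.97132558] [ 0.82307167 -0.46192377  0.20621809]
cur [ 0.5692 -0.175   0.0787] yaw -88.19 tilt 0.16 | turn -0.9 deg, then tool x -1.1 y -0.5 z -0.3 t 22.02
```

```bash
python3 -c "
from h import *
print(robot.close_job())"
```

```text
the job is handed in; nothing more can be done
None
```

I handed the job in at about 22 s of the 72 s limit, but the result is not confirmed because the hand-in returned no verdict. Both cartons stand upright in the tote, and the red key is seated in the switch with its collar on the plate. It is turned about 93° clockwise and still gripped at 50 N. I never read the switch angle; I inferred about 1.5 rad from the turn and the spring torque.

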